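Click the filler cap onto the mist humidifier

ROBOT

A 6-joint arm with a two-finger parallel gripper is mounted at the origin on the work surface. World frame = base frame: x ahead of the robot, y to its left, z up, the work surface at z = 0. Lengths are in m, angles in degrees, forces in N, time in s.
With the tool pointing down it reaches from about 0.275 to 0.85 m from the base axis. Payload 19 kg.
Tool frame: the origin (TCP) lies at the very end of the fingers, on their centre line; the grasp point (between the pads) lies 19 mm behind it (bot.tcp_to_grasp is the distance from the TCP to the grasp point, in m); z points along the fingers, y is the direction in which the jaws open and shut (so a half turn about z gives the same grasp; the last joint's range is limited). The gripper opens to 85 mm and grips with 20 to 120 N. Pads are 22 mm wide; open, the fingers measure 114 mm over their backs; the gripper's body (76 mm by 85 mm) begins 54 mm behind the grasp point. The pads swing forward as they close: fully open they stand 13 mm farther back than shut.
Start: joints at [55.634, 8.623, 82.357, -0, 89.026, -7.678], TCP at [0.258, 0.514, 0.231] pointing down, gripper open.
Joint ranges: [-160.23, 160.23], [-39.13, 120.54], [6.94, 153.29], [-79.49, 259.48], [9.18, 160.14], [-161.06, 161.06]. Speed limits (degrees/s): [108.29, 108.29, 127.2, 172.46, 172.46, 172.46].

INTERFACE

Orientations are given as a 3x3 rotation matrix whose columns are the frame's x, y, z axes.
In Python, from cell import bot gives the robot as it stands. The module is installed in compiled form; this text tells all that it offers.
- The arm moves only by the shell command python3 -m handwheel 'ROWS'. ROWS is JSON, a list of rows, each a list of 7 numbers: the shift along the tool's x, y, z in m, then the turn, a rotation vector about the tool's x, y, z in degrees, then the closure, from -1 (fully open) to 1 (shut), so that 0 is half open. In form: [[x, y, z, ax, ay, az, grip], ...]. A call has 1 to 20 rows; each row shifts and turns the commanded pose from where the row before left it, along the tool's axes as they then stand; what a row does not reach is not made up. A row lasts 1/12 s, in which the tool goes at most 41.7 mm and 7.16 degrees, less where a joint would pass 70% of its speed; a pose out of reach is approached as far as the arm can. A call with a gripper value outside its range is refused whole. The fingers move at their own pace and stop on an object; the grip force is fixed at half the most. Time passes only in rows, so rows that do not move let the fingers close. It gives the time, the measured TCP pose, the force and the opening at its end, in the units of the state.
- bot.sense(): the state, without advancing time (a new reading comes with each control period).
- bot.capture(name): name is "scene" or "top" or "wrist"; returns a dict with "image" (480x640x3 uint8, red, green, blue), "fx", "fy", "cx", "cy" (pixels), "extrinsics" (4x4, takes a point from camera to world coordinates); the wrist camera has in their place "hand_eye" (4x4, takes a point from camera to tool coordinates, whose origin is the TCP and whose axes are the flange's). Camera axes: x right, y up, looking along -z (the intrinsics and any distortion apply to the point x, -y, -z); pixel columns grow to the right and rows downward; lengths in m; the calibration is good to about 2 mm. A picture is of the moment at which its call begins: read the wrist's pose just before it. There is no depth.
- bot.hand_in(): hands the job in, once; it reports no verdict.
The state is a dict: "time_s": time; "qpos": joint angles; "qvel": joint speeds; "effort": joint torques, N m; "eef_pos": TCP position; "tool_rot": TCP orientation; "force": force on the tool from outside, world axes, zero at the start; "wrist_torque": the same for the moment, N m; "grip_width": opening from 0.0 (shut) to 1.0 (fully open).
Only numpy, scipy, OpenCV 4.12 (cv2) and the standard library are available. Lean on these libraries where they do the work, as an engineer would, in place of code of your own. Each camera call takes 0.05 s, during which the arm holds its last target.

TASK

Close the mist humidifier: take the red filler cap standing on the table, set it on the filler neck and turn it about until you feel both its lugs drop into the slots, press it down against its springy seal and turn it clockwise to the stop, then on until its ratchet has clicked at least twice but no more than four times. Do not force it (more than about 40 N between cap and neck is too much), and do not turn it clockwise in the slots without pressing, which clicks too early. Let go of the cap and leave the other things on the table where they are.

Things in the scene. Friction and masses are not known exactly. Their poses are not given: they have to be found in the camera images.
- tank: Mist humidifier, fixed: pale tank on a green base, 180 (x) by 300 (y) mm, top at 125 mm. On its +y half stands a round green fan head, 112 mm across, with handle 253 mm high; on its -y half, 150 mm from the head, the aluminium filler neck. Origin: centre of the underside; z up.
- neck (a point): Centre of the filler neck's top rim, 148 mm above the table; the tank's axes. Upright tube, 60 mm outside, 47 inside, 23 tall and deep, with a flange in its top: round hole 30 mm across with two slots, 9.6 mm wide, reaching out to 47 mm across, along +x and -x. Clockwise (from above) of each slot the flange has a rib 6 mm thick and 3 mm wide; a wall blocks the other way.
- lock_mark: Two red marks across from one another on the neck's rim. Origin: the rim's centre, as neck; x axis through both marks, 52 degrees (0.91 rad) clockwise of the slots: where the cap's lugs meet their stop. Between rib and stop is a pocket where the flange is only 4 mm thick; the lugs spring up into it and are locked.
- cap: Loose filler cap, standing upright on its plug on the table, 57 mm tall, 0.12 to 0.2 kg. Origin: centre of the plug's foot; z up; axes of the red shell. Greased plug 26 mm across (foot 23), with two lugs across from one another: 42 mm across in all, 7 mm wide, 4 to 9 mm above the foot. Plug and lugs have free play under the shell: the lugs start up to 0.55 rad off the bar's line, unseen.
- cap_seal (a point): Centre of the underside of the cap's black sprung seal, 57 mm across, 11.5 mm above the foot (moves with the shell). On the rim it yields from 2 N, by 2.2 N per mm. Depth of the foot below the rim: lugs lying on the flange 4 mm; dropped in, seal touching 11.5; lugs pass under the ribs from 15 (about 10 N; press 12 to 15 N); rigid at 16.5; let go in the pockets it rises to 13.0 and stays.
- cap_grip (a point): On the cap's axis, 45 mm above the foot, in the bar grip of its shell; the shell's axes. Shell: red disc 62 mm across, top 34 mm above the foot; on it a black bar, 56 mm long along x, 14 wide, 23 high (top 57 mm above the foot). Same after a half turn.
- ratchet (a joint): Clockwise slip of the shell and bar over the plug's drive, rad, 0 at the start (the free play does not count). They turn together, after up to 1.1 rad of free play, until about 0.3 N m; then the shell jumps one tooth of 0.349 rad: a click, felt as a sudden drop of torque. Turning before the stop takes about 0.1 N m. It also clicks, and counts, if the lugs are blocked early. Never below 0.
- wire_spool: wooden spool of green florist's wire standing on end, 60 mm across, 44 mm tall; origin: centre of its underside
- pin_jar: small closed glass jar with a yellow lid, 58 mm across, 75 mm tall; origin: centre of its underside
- tape_roll: roll of yellow tape lying flat, 92 mm across, 24 mm tall; origin: centre of its underside
- secateurs: secateurs with red handles lying flat, about 165 mm long, 16 mm tall; origin: below the pivot, x axis towards the blades
- water_jug: clear plastic measuring jug, 84 mm across plus a handle on its +y side, 105 mm tall; origin: centre of its underside
- scissors: scissors with blue handles lying flat, about 175 mm long, 10 mm tall; origin: below the pivot end of the handles, x axis towards the tips

How it is judged:
By the outcome, as a careful person would: the job done as asked, in the order asked, and still so for the second after the job is handed in, with the robot touching nothing.
It also fails if it takes over 72 s, if anything falls off the work surface, if the arm or the gripper's body presses on something with over 40 N, if the wrist force passes 120 N, or if a joint passes its speed limit or range.

## Working session

There is one attempt and no reset: what is moved stays moved. The work goes in short steps, Python scripts to look and compute and a shell command to move; the robot and the scene stay as the last step left them, time stands still between calls to the robot, and variables do not carry over. Pictures are saved under pics/ and viewed, and the job is handed in when it is done.

```bash
mkdir -p pics
python3 - <<'E'
from cell import bot
import cv2,numpy as np
s=bot.sense(); print({k:np.round(v,3).tolist() for k,v in s.items()}, bot.tcp_to_grasp)
for n in("scene","top","wrist"):
    c=bot.capture(n); cv2.imwrite(f"pics/{n}0.png",c["image"][:,:,::-1]); print(n,[(k,np.round(v,4).tolist()) for k,v in c.items() if k!="image"])
E
```

```text
{'time_s': 0.0, 'qpos': [55.636, 8.652, 82.392, -0.001, 89.025, -7.677], 'qvel': [0.043, -0.09, 0.091, -0.016, 0.045, 0.015], 'effort': [-0.001, -71.301, -57.089, -0.0, 0.008, 0.0], 'eef_pos': [0.258, 0.514, 0.231], 'tool_rot': [[-0.893, 0.449, -0.001], [0.449, 0.893, -0.001], [0.0, -0.001, -1.0]], 'force': [-0.751, -0.267, -0.461], 'wrist_torque': [-0.045, 0.044, 0.012], 'grip_width': 1.0} 0.0187
scene [('fx', 526.8684), ('fy', 526.8684), ('cx', 330.5021), ('cy', 245.5087), ('extrinsics', [[-0.4691, -0.6772, 0.5669, 1.1883], [0.8832, -0.3606, 0.3, 0.3633], [0.0013, 0.6414, 0.7672, 1.0225], [0.0, 0.0, 0.0, 1.0]])]
top [('fx', 540.0903), ('fy', 540.0903), ('cx', 331.0067), ('cy', 242.3917), ('extrinsics', [[0.0049, 0.9836, -0.1801, 0.3077], [-1.0, 0.0058, 0.0042, -0.0164], [0.0051, 0.18, 0.9836, 1.3247], [0.0, 0.0, 0.0, 1.0]])]
wrist [('fx', 332.5342), ('fy', 332.5342), ('cx', 322.3727), ('cy', 232.1755), ('hand_eye', [[-0.0004, 0.9537, 0.3008, 0.0759], [1.0, 0.0005, -0.0001, -0.0007], [-0.0003, 0.3008, -0.9537, -0.143], [0.0, 0.0, 0.0, 1.0]])]
```

View pics/scene0.png

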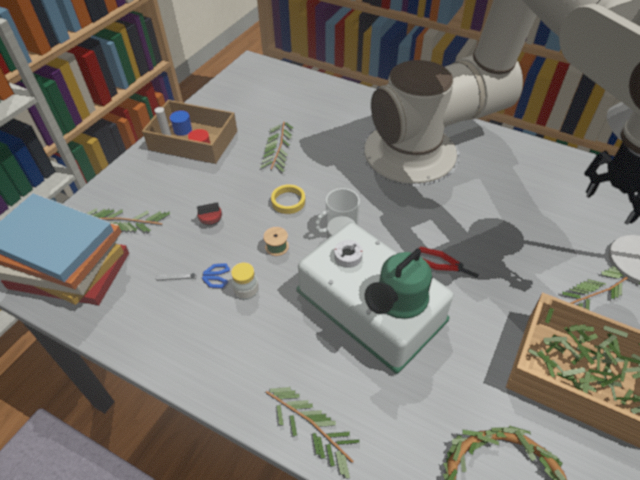

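View pics/top0.png

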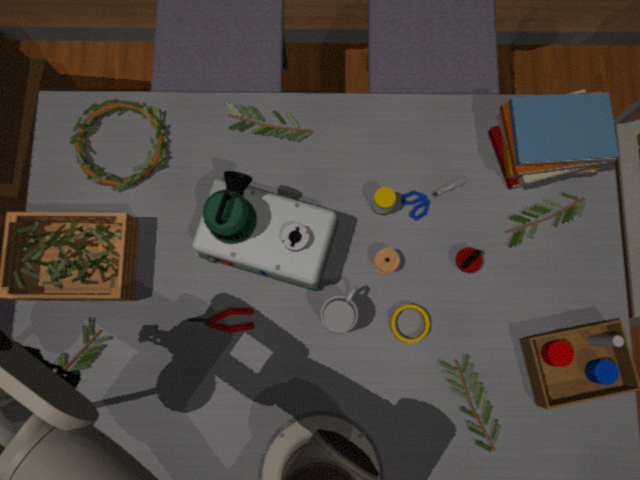

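View pics/wrist0.png

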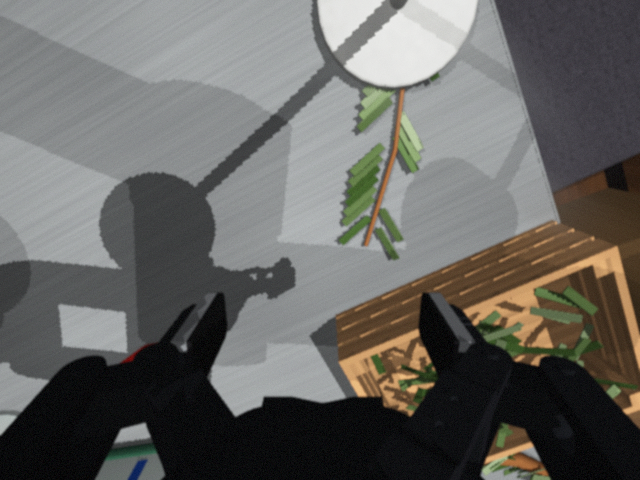

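```bash
cat > h.py <<'E'
import numpy as np,cv2
from cell import bot
def ray(c,px,T=None):
    T=c["extrinsics"] if T is None else T
    d=np.array([(px[0]-c["cx"])/c["fx"],-(px[1]-c["cy"])/c["fy"],-1.0]); T=np.array(T)
    return T[:3,3],T[:3,:3]@d
def at_z(c,px,z,T=None):
    o,d=ray(c,px,T); return o+d*(z-o[2])/d[2]
def proj(c,P,T=None):
    T=np.array(c["extrinsics"] if T is None else T); p=T[:3,:3].T@(np.array(P)-T[:3,3])
    return np.array([c["cx"]+c["fx"]*p[0]/-p[2],c["cy"]-c["fy"]*p[1]/-p[2]])
def wristT(s,c):
    M=np.eye(4);M[:3,:3]=s["tool_rot"];M[:3,3]=s["eef_pos"];return M@np.array(c["hand_eye"])
def st():
    s=bot.sense(); R=np.array(s["tool_rot"])
    print("t",round(s["time_s"],2),"pos",np.round(s["eef_pos"],4),"yang of tool y",round(np.degrees(np.arctan2(R[1,1],R[0,1])),2),"z",np.round(R[:,2],4),"F",np.round(s["force"],2),"M",np.round(s["wrist_torque"],3),"w",round(s["grip_width"],3),"q",np.round(s["qpos"],1)); return s
E
python3 - <<'E'
import cv2
for n,x,y in(("cap",429,220),("neck",250,196)):
    i=cv2.imread("pics/top0.png")[y:y+80,x:x+90]; cv2.imwrite(f"pics/top_{n}.png",cv2.resize(i,None,fx=6,fy=6,interpolation=cv2.INTER_CUBIC))
i=cv2.imread("pics/scene0.png")
cv2.imwrite("pics/sc_z.png",cv2.resize(i[180:300,180:380],None,fx=4,fy=4,interpolation=cv2.INTER_CUBIC))
from h import *
c=bot.capture("top")
print("cap",at_z(c,(469,259),.034),"neck",at_z(c,(295.5,236),.148))
E
```

```text
cap [ 0.5050579  -0.35585929  0.034     ] neck [0.53703072 0.05751499 0.148     ]
```

View pics/top_cap.png

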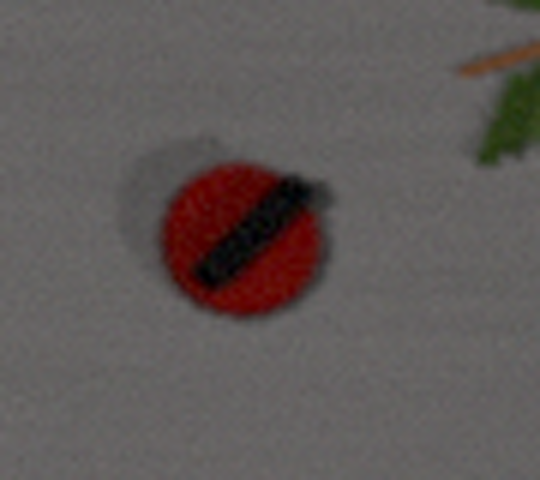

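View pics/top_neck.png

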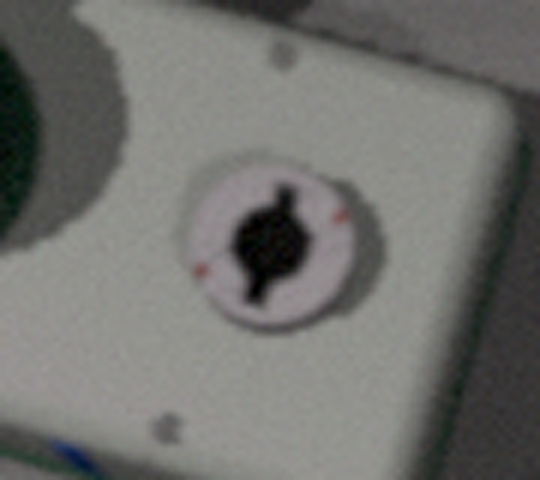

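View pics/sc_z.png

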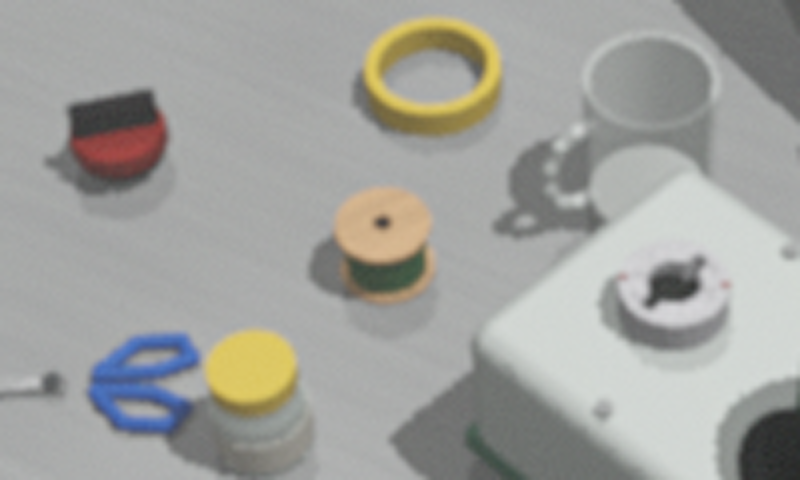

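Run:
```python
from h import *
c=bot.capture("top")
f=lambda x,y,X,Y:(X+x/6-.4,Y+y/6-.4)
a=at_z(c,f(208,272,429,220),.057);b=at_z(c,f(300,190,429,220),.057)
print("bar",a,b,(a+b)/2,np.degrees(np.arctan2(*(b-a)[[1,0]])))
print("disc",at_z(c,f(243,238,429,220),.034))
print("neck",at_z(c,f(272,244,250,196),.148))
for p,q in(((255,298),(286,190)),((201,270),(341,216))):
    a=at_z(c,f(*p,250,196),.148);b=at_z(c,f(*q,250,196),.148);print((a+b)/2,np.linalg.norm(b-a),np.degrees(np.arctan2(*(b-a)[[1,0]])))
print("head",at_z(c,(230,215),.2),"jug",at_z(c,(340,318),.105),"spool",at_z(c,(387,261),.044),"jar",at_z(c,(385,197),.075))
st()
```

```text
bar [ 0.48723652 -0.33561175  0.057     ] [ 0.52030191 -0.37347806  0.057     ] [ 0.50376921 -0.3545449   0.057     ] -48.87208460904919
disc [ 0.50440702 -0.35607468  0.034     ]
neck [0.53642049 0.05876177 0.148     ]
[0.53647996 0.05929969 0.148     ] 0.04214963473691211 -14.799699584200214
[0.53681195 0.05909567 0.148     ] 0.05540332054764187 -68.1153664191656
head [0.57173673 0.19479856 0.2       ] jug [ 0.35898649 -0.04251037  0.105     ] spool [ 0.49755749 -0.15622133  0.044     ] jar [ 0.64750131 -0.1501768   0.075     ]
t 0.25 pos [0.2582 0.5136 0.231 ] yang of tool y 63.31 z [-3.e-04 -5.e-04 -1.e+00] F [-0.42 -0.26 -0.15] M [ 0.031 -0.005  0.008] w 1.0 q [55.6  8.6 82.4 -0.  89.  -7.7]
```

```bash
python3 -m handwheel '[[-0.01,-0.011,-0.02,0,0,0,-1],[-0.02,-0.022,-0.02,0,0,0,-1],[-0.02,-0.022,-0.02,0,0,0,-1],[-0.02,-0.022,-0.01,0,0,0,-1],[-0.02,-0.022,0,0,0,0,-1],[-0.02,-0.022,0,0,0,0,-1],[-0.02,-0.022,0,0,0,0,-1],[-0.02,-0.022,0,0,0,0,-1],[-0.02,-0.022,0,0,0,0,-1],[-0.02,-0.022,0,0,0,0,-1],[-0.02,-0.022,0,0,0,0,-1],[-0.02,-0.022,0,0,0,0,-1],[-0.02,-0.022,0,0,0,0,-1],[-0.02,-0.022,0,0,0,0,-1],[-0.02,-0.022,0,0,0,0,-1],[-0.02,-0.022,0,0,0,0,-1],[-0.02,-0.022,0,0,0,0,-1],[-0.02,-0.022,0,0,0,0,-1],[-0.02,-0.022,0,0,0,0,-1],[-0.02,-0.022,0,0,0,0,-1]]'; python3 -c "
from h import *
s=st();R=np.array(s['tool_rot']);print(R.T@(np.array([.504,-.355,.25])-s['eef_pos']))"
```

```text
time_s: 1.92
eef_pos: [0.414, -0.0463, 0.3014]
tool_rot: [[-0.893, 0.449, 0.0], [0.449, 0.893, -0.0], [-0.0, 0.0, -1.0]]
force: [0.7, 1.3, 0.2]
grip_width: 0.999
t 1.92 pos [ 0.414  -0.0463  0.3014] yang of tool y 63.3 z [ 3.e-04 -1.e-04 -1.e+00] F [0.74 1.25 0.17] M [ 0.01  -0.033  0.022] w 0.999 q [-17.  -11.5  94.   -0.   97.5 -80.3]
[-0.21906427 -0.23536114  0.05147171]
```

```bash
python3 -m handwheel '[[-0.02,-0.0214,0,0,0,0,-1],[-0.02,-0.0214,0,0,0,0,-1],[-0.02,-0.0214,0,0,0,0,-1],[-0.02,-0.0214,0,0,0,0,-1],[-0.02,-0.0214,0,0,0,0,-1],[-0.02,-0.0214,0,0,0,0,-1],[-0.02,-0.0214,0,0,0,0,-1],[-0.02,-0.0214,0,0,0,0,-1],[-0.02,-0.0214,0,0,0,0,-1],[-0.02,-0.0214,0,0,0,0,-1],[-0.018,-0.018,0.0,0,0,0,-1],[0,0,0.02,0,0,5.6,-1],[0,0,0.02,0,0,5.6,-1],[0,0,0.02,0,0,5.6,-1],[0,0,0.02,0,0,5.6,-1],[0,0,0,0,0,0,-1],[0,0,0,0,0,0,-1]]'; python3 -c "
from h import *
s=st();c=bot.capture('wrist');T=wristT(s,c);cv2.imwrite('pics/w1.png',c['image'][:,:,::-1]);np.savez('w1.npz',T=T)
for P in ([.504,-.355,.034],[.504,-.355,.057]): print(proj(c,P,T))
"
```

```text
time_s: 3.33
eef_pos: [0.5044, -0.3498, 0.2211]
tool_rot: [[-0.657, 0.754, -0.001], [0.754, 0.657, 0.001], [0.001, -0.0, -1.0]]
force: [1.3, 0.5, 1.7]
grip_width: 1.002
t 3.33 pos [ 0.5044 -0.3498  0.2211] yang of tool y 41.09 z [-1.2e-03  9.0e-04 -1.0e+00] F [1.33 0.54 1.69] M [ 0.055 -0.007  0.086] w 1.002 q [-41.9  13.5  77.7  -0.   88.8 -83. ]
[318.95115904 209.36153811]
[318.70830549 215.0065896 ]
```

View pics/w1.png

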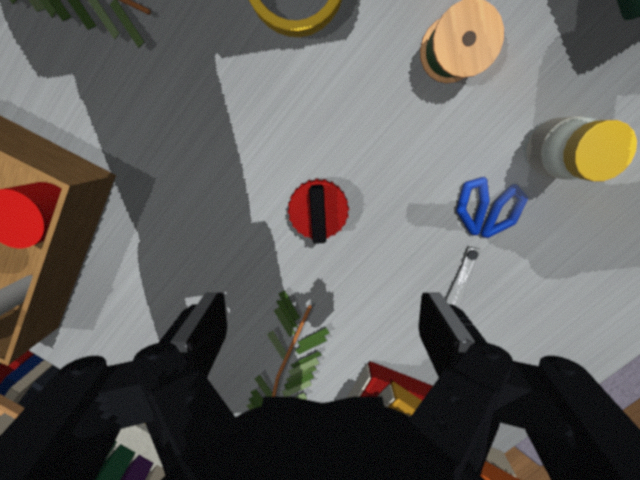

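Run:
```python
from h import *
i=cv2.imread('pics/w1.png')[165:255,275:365]; cv2.imwrite('pics/w1z.png',cv2.resize(i,None,fx=6,fy=6,interpolation=cv2.INTER_CUBIC))
```

```text
(no output)
```

View pics/w1z.png

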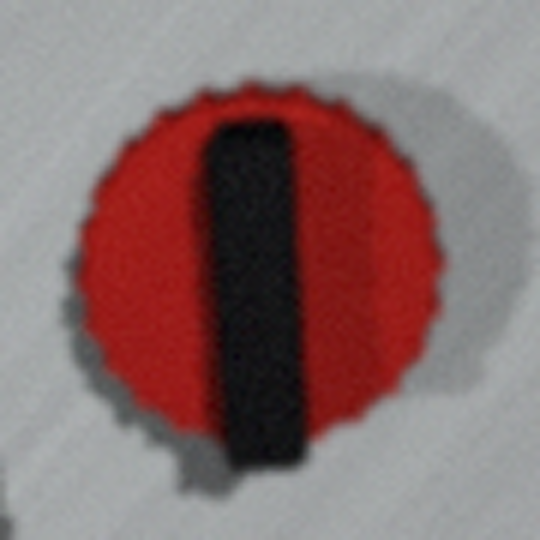

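Run:
```python
from h import *
c=bot.capture('wrist');T=np.load('w1.npz')['T'];s=st()
f=lambda x,y:(275+x/6-.4,165+y/6-.4)
a=at_z(c,f(252,122),.057,T);b=at_z(c,f(269,463),.057,T);m=(a+b)/2
print(a,b,np.linalg.norm(b-a),m,np.degrees(np.arctan2(*(b-a)[[1,0]])))
d=at_z(c,f(262,265),.034,T);print(d)
R=np.array(s['tool_rot']);
for P in(m,d):print(R.T@(P-s['eef_pos']))
```

```text
t 3.43 pos [ 0.5049 -0.3502  0.2228] yang of tool y 41.1 z [ 0.0011 -0.0011 -1.    ] F [ 0.97 -0.21  0.81] M [0.002 0.    0.011] w 1.0 q [-41.9  13.4  77.6  -0.   88.8 -83. ]
[ 0.48371539 -0.33454743  0.057     ] [ 0.52217847 -0.37492252  0.057     ] 0.05576340711615589 [ 0.50294693 -0.35473498  0.057     ] -46.389285267713745
[ 0.50306784 -0.35498805  0.034     ]
[-0.00186383 -0.00450369  0.16584349]
[-0.00209746 -0.00458131  0.18884388]
```

```bash
python3 -m handwheel '[[-0.002,-0.0045,0.01,0,0,-2.5,-1],[0,0,0.03,0,0,0,-1],[0,0,0.03,0,0,0,-1],[0,0,0.03,0,0,0,-1],[0,0,0.03,0,0,0,-1],[0,0,0.02,0,0,0,-1],[0,0,0.02,0,0,0,-1],[0,0,0.01,0,0,0,-1],[0,0,0.005,0,0,0,-1],[0,0,0,0,0,0,0],[0,0,0,0,0,0,0],[0,0,0,0,0,0,0]]'; python3 -c "
from h import *
s=st();c=bot.capture('wrist');T=wristT(s,c);cv2.imwrite('pics/w2.png',c['image'][:,:,::-1])
"
```

```text
time_s: 4.43
eef_pos: [0.5031, -0.355, 0.0379]
tool_rot: [[-0.688, 0.726, 0.002], [0.726, 0.688, -0.002], [-0.002, 0.0, -1.0]]
force: [-0.0, 0.3, -0.7]
grip_width: 0.603
t 4.43 pos [ 0.5031 -0.355   0.0379] yang of tool y 43.44 z [ 0.0015 -0.0016 -1.    ] F [-0.02  0.27 -0.68] M [0.031 0.023 0.007] w 0.603 q [-42.4  20.9  90.3  -0.   68.7 -85.8]
```

View pics/w2.png

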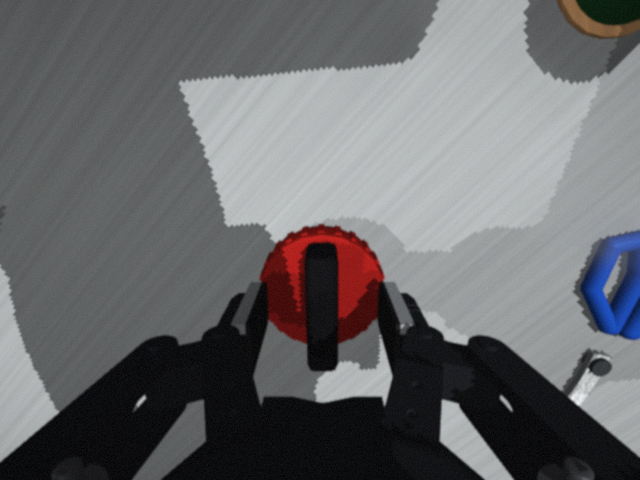

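The bar (321,305) sits centred and square between the pads at (250,305) and (393,305), so I'm closing.

```bash
python3 -m handwheel '[[0,0,0,0,0,0,1],[0,0,0,0,0,0,1],[0,0,0,0,0,0,1],[0,0,0,0,0,0,1],[0,0,0,0,0,0,1],[0,0,0,0,0,0,1],[0,0,0,0,0,0,1],[0,0,0,0,0,0,1]]'; python3 -c "
from h import *
s=st();c=bot.capture('wrist');T=wristT(s,c);cv2.imwrite('pics/w3.png',c['image'][:,:,::-1])
"
```

```text
time_s: 5.15
eef_pos: [0.5027, -0.3546, 0.037]
tool_rot: [[-0.687, 0.726, 0.001], [0.726, 0.687, -0.001], [-0.001, -0.0, -1.0]]
force: [-0.5, 0.0, 4.9]
grip_width: 0.147
t 5.15 pos [ 0.5027 -0.3546  0.037 ] yang of tool y 43.42 z [ 6.e-04 -7.e-04 -1.e+00] F [-0.5   0.    4.92] M [ 0.194  0.194 -0.06 ] w 0.147 q [-42.4  20.9  90.4  -0.   68.6 -85.8]
```

View pics/w3.png

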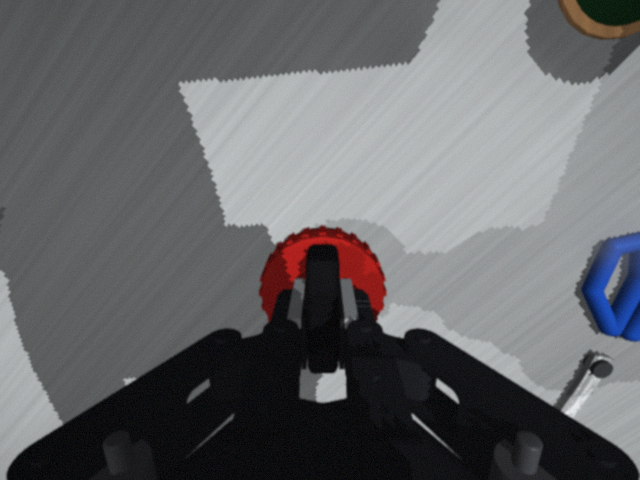

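```bash
python3 -m handwheel '[[0,0,-0.01,0,0,0,1],[0,0,-0.02,0,0,0,1],[0,0,-0.03,0,0,0,1],[0,0,-0.03,0,0,0,1],[0,0,-0.04,0,0,0,1],[0,0,-0.04,0,0,0,1],[0,0,-0.03,0,0,0,1],[0,0,-0.01,0,0,0,1],[0,0,0,0,0,0,1]]'; python3 -c "
from h import *
s=st();c=bot.capture('wrist');T=wristT(s,c);cv2.imwrite('pics/w4.png',c['image'][:,:,::-1])
"
```

```text
time_s: 5.95
eef_pos: [0.503, -0.3548, 0.2498]
tool_rot: [[-0.687, 0.726, 0.004], [0.726, 0.687, -0.003], [-0.005, 0.0, -1.0]]
force: [0.2, -0.6, -2.1]
grip_width: 0.151
t 5.95 pos [ 0.503  -0.3548  0.2498] yang of tool y 43.42 z [ 0.0035 -0.0034 -1.    ] F [ 0.21 -0.62 -2.14] M [ 0.012 -0.008  0.01 ] w 0.151 q [-42.4  13.   75.1  -0.   91.7 -85.8]
```

View pics/w4.png

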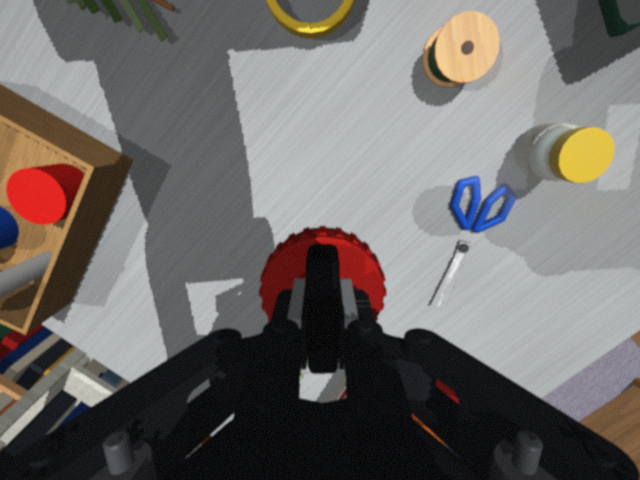

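```bash
python3 -m handwheel '[[0.01,0.011,0,0,0,0,1],[0.019,0.021,0,0,0,0,1],[0.019,0.021,0,0,0,0,1],[0.019,0.021,0,0,0,0,1],[0.019,0.021,0,0,0,0,1],[0.019,0.021,0,0,0,0,1],[0.019,0.021,0,0,0,0,1],[0.019,0.021,0,0,0,0,1],[0.019,0.021,0,0,0,0,1],[0.019,0.021,0,0,0,0,1],[0.019,0.021,0,0,0,0,1],[0.019,0.021,0,0,0,0,1],[0.019,0.021,0,0,0,0,1],[0.019,0.021,0,0,0,0,1],[0.019,0.021,0,0,0,0,1],[0,0,0,0,0,0,1],[0,0,0,0,0,0,1]]'; python3 -c "
from h import *
s=st();c=bot.capture('wrist');T=wristT(s,c);cv2.imwrite('pics/w5.png',c['image'][:,:,::-1]);np.savez('w5.npz',T=T)
c=bot.capture('scene');cv2.imwrite('pics/s5.png',c['image'][:,:,::-1])
c=bot.capture('top');cv2.imwrite('pics/t5.png',c['image'][:,:,::-1])
"
```

```text
time_s: 7.42
eef_pos: [0.5335, 0.0573, 0.2443]
tool_rot: [[-0.689, 0.725, -0.003], [0.725, 0.689, 0.0], [0.002, -0.002, -1.0]]
force: [-0.4, -0.8, -2.1]
grip_width: 0.147
t 7.42 pos [0.5335 0.0573 0.2443] yang of tool y 43.56 z [-3.2e-03  1.0e-04 -1.0e+00] F [-0.38 -0.83 -2.13] M [-0.037 -0.066  0.002] w 0.147 q [ -2.1   3.9  86.1   0.   90.2 -45.7]
```

View pics/w5.png

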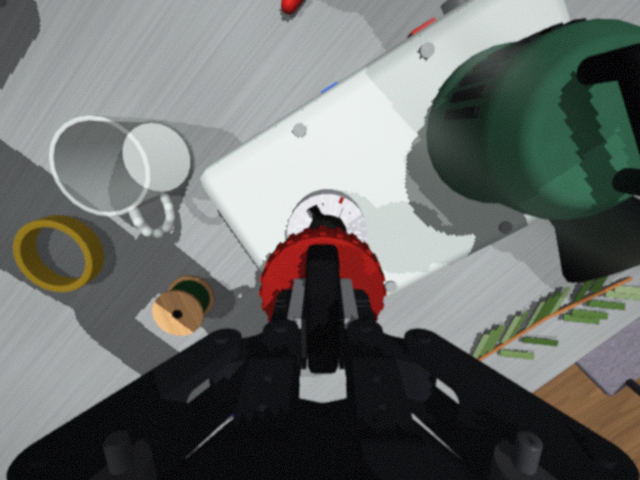

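View pics/s5.png

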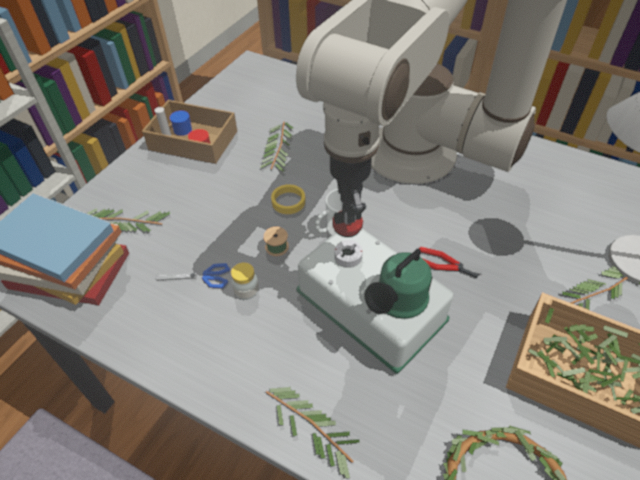

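```bash
cat > ov.py <<'E'
from h import *
import sys
def ov(img,c,T,xy,out,box,z=.148,th=-14.8,f=5):
    i=cv2.resize(img[box[1]:box[3],box[0]:box[2]],None,fx=f,fy=f,interpolation=cv2.INTER_CUBIC)
    t=np.radians(np.arange(0,360,3))
    for r,zz,col in((.030,z,(0,255,0)),(.030,.125,(255,255,0))):
        p=np.array([proj(c,[xy[0]+r*np.cos(a),xy[1]+r*np.sin(a),zz],T) for a in t])
        p=((p-np.array(box[:2])+.5)*f-.5).round().astype(int); cv2.polylines(i,[p.reshape(-1,1,2)],True,col,1)
    for k in(0,180):
        for da,col in((0,(0,0,255)),(-52,(255,0,0))):
            a=np.radians(th+k+da);q=[proj(c,[xy[0]+r*np.cos(a),xy[1]+r*np.sin(a),z],T) for r in(.0235,.03)]
            q=[tuple(((p-np.array(box[:2])+.5)*f-.5).round().astype(int).tolist()) for p in q];cv2.line(i,q[0],q[1],col,1)
    cv2.imwrite(out,i)
E
python3 - <<'E'
from ov import *
c=bot.capture('wrist');T=np.load('w5.npz')['T']
ov(cv2.imread('pics/w5.png'),c,T,(.5365,.059),'pics/w5o.png',(265,175,405,295))
c=bot.capture('scene')
ov(cv2.imread('pics/scene0.png'),c,None,(.5365,.059),'pics/s0o.png',(310,225,390,285),f=8)
c=bot.capture('top')
ov(cv2.imread('pics/top0.png'),c,None,(.5365,.059),'pics/t0o.png',(260,206,330,266),f=8)
E
```

```text
(no output)
```

View pics/w5o.png

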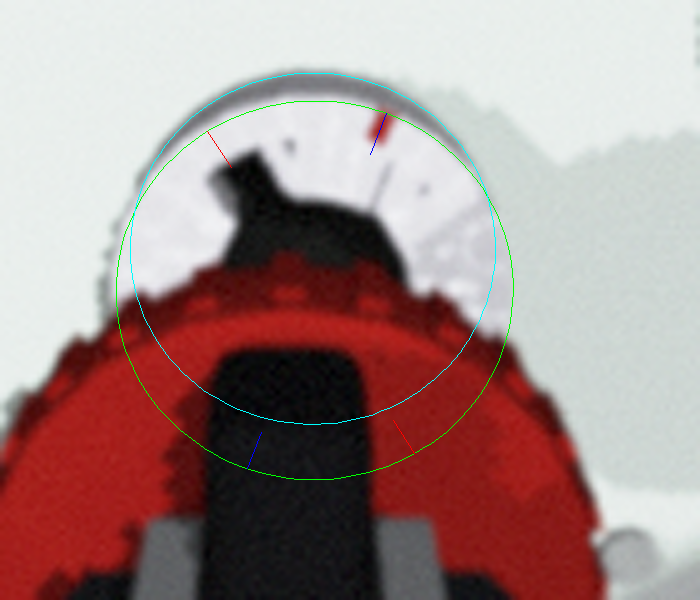

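View pics/s0o.png

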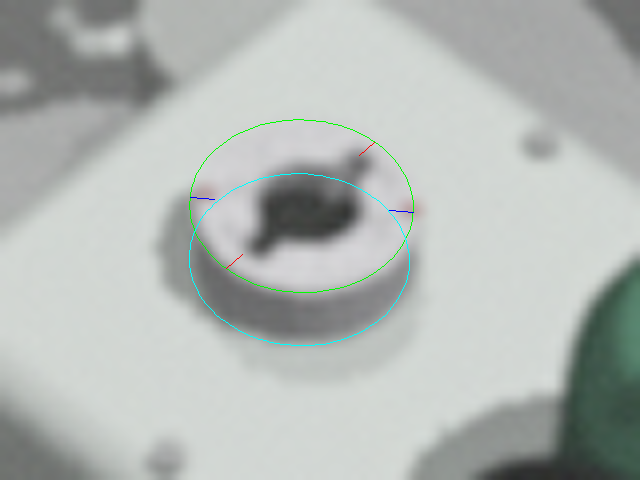

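View pics/t0o.png

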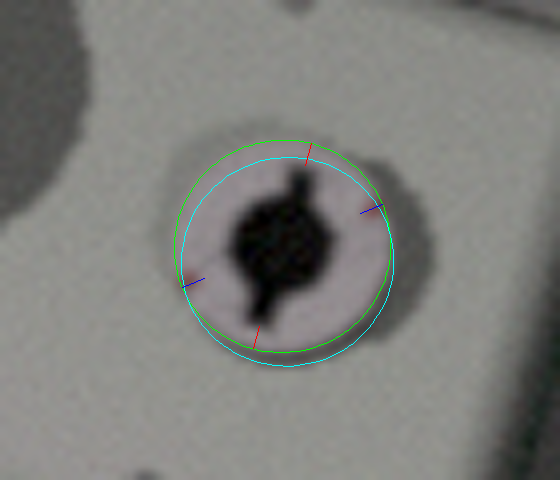

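```bash
python3 -m handwheel '[[-0.0006,0.0036,0,0,0,0,1],[0,0,0.005,0,0,-6.5,1],[0,0,0.005,0,0,-6.5,1],[0,0,0.005,0,0,-6.5,1],[0,0,0.005,0,0,-6.5,1],[0,0,0.005,0,0,-6.5,1],[0,0,0.005,0,0,-6.5,1],[0,0,0.005,0,0,-6.5,1],[0,0,0.005,0,0,-6.5,1],[0,0,0.005,0,0,-6.5,1],[0,0,0.005,0,0,-6.5,1],[0,0,0,0,0,0,1],[0,0,0,0,0,0,1],[0,0,0,0,0,0,1]]'; python3 -c "
from h import *
s=st();R=np.array(s['tool_rot']);print(R.T@(np.array([.5365,.0593,.185])-s['eef_pos']))
c=bot.capture('wrist');T=wristT(s,c);cv2.imwrite('pics/w6.png',c['image'][:,:,::-1])
c=bot.capture('scene');cv2.imwrite('pics/s6.png',cv2.resize(c['image'][150:300,270:430,::-1],None,fx=4,fy=4))
"
```

```text
time_s: 8.88
eef_pos: [0.5376, 0.0576, 0.1966]
tool_rot: [[-0.95, -0.312, 0.0], [-0.312, 0.95, -0.0], [-0.0, -0.0, -1.0]]
force: [-0.4, -0.1, -1.2]
grip_width: 0.147
t 8.88 pos [0.5376 0.0576 0.1966] yang of tool y 108.16 z [ 3.e-04 -1.e-04 -1.e+00] F [-0.42 -0.11 -1.19] M [ 0.002 -0.03   0.022] w 0.147 q [  -2.     5.3   90.    -0.    84.6 -110.2]
[0.00053669 0.00194131 0.01162238]
```

View pics/s6.png

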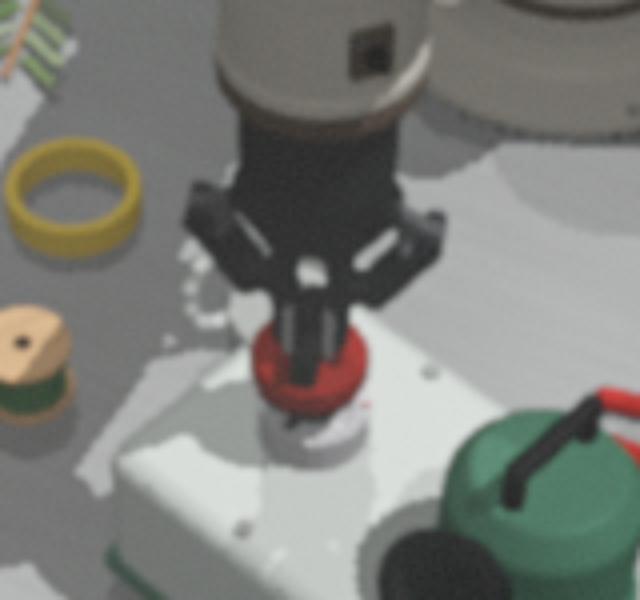

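View pics/w6.png

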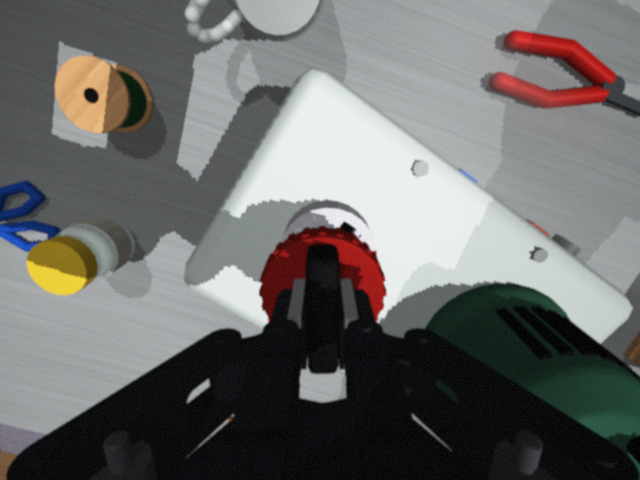

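Run:
```python
from ov import *
s=st();c=bot.capture('wrist');T=wristT(s,c);cv2.imwrite('pics/w7.png',c['image'][:,:,::-1])
np.savez('w7.npz',T=T)
ov(cv2.imread('pics/w7.png'),c,T,(.5365,.0593),'pics/w7o.png',(265,175,405,295),th=-16.5)
```

```text
t 8.98 pos [0.5376 0.0577 0.1967] yang of tool y 108.25 z [ 5.e-04 -1.e-04 -1.e+00] F [ 0.73  0.49 -1.56] M [-0.022 -0.004 -0.037] w 0.149 q [  -2.     5.3   90.    -0.    84.6 -110.3]
```

View pics/w7o.png

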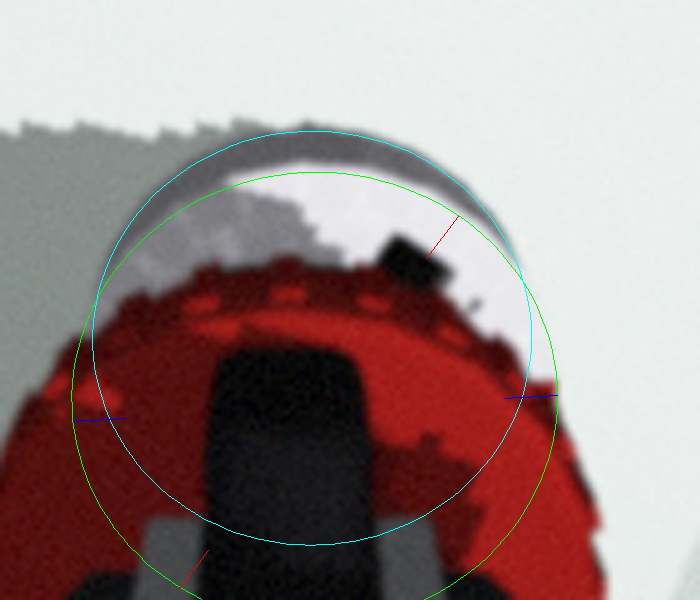

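```bash
python3 -m handwheel '[[0.0005,0.0019,0.003,0,0,0,1],[0,0,0.004,0,0,0,1],[0,0,0.003,0,0,0,1],[0,0,0.002,0,0,0,1],[0,0,0.001,0,0,0,1],[0,0,0.001,0,0,0,1],[0,0,0,0,0,0,1]]'; python3 -c "
from h import *
st()"
```

```text
time_s: 9.62
eef_pos: [0.5363, 0.0593, 0.1821]
tool_rot: [[-0.949, -0.316, -0.0], [-0.316, 0.949, -0.0], [0.0, -0.0, -1.0]]
force: [-0.9, 0.7, -1.5]
grip_width: 0.149
t 9.62 pos [0.5363 0.0593 0.1821] yang of tool y 108.41 z [-4.e-04 -1.e-04 -1.e+00] F [-0.91  0.66 -1.54] M [ 0.011  0.107 -0.006] w 0.149 q [  -1.9    5.7   91.4   -0.    83.  -110.3]
```

```bash
for i in 1 2; do python3 -m handwheel '[[0,0,0.0005,0,0,0,1],[0,0,0,0,0,0,1]]'; done | egrep 'pos|force'; python3 -m handwheel '[[0,0,0.0005,0,0,0,1],[0,0,0,0,0,0,1]]'; python3 -c "
from h import *
st()"
```

```text
eef_pos: [0.5363, 0.0593, 0.1818]
force: [-0.8, -1.3, -1.1]
eef_pos: [0.5363, 0.0594, 0.1813]
force: [-1.8, -0.0, -1.2]
time_s: 10.12
eef_pos: [0.5363, 0.0593, 0.181]
tool_rot: [[-0.949, -0.316, 0.0], [-0.316, 0.949, -0.0], [-0.0, -0.0, -1.0]]
force: [-3.3, -0.2, 2.0]
grip_width: 0.144
t 10.12 pos [0.5363 0.0593 0.181 ] yang of tool y 108.41 z [ 1.e-04 -2.e-04 -1.e+00] F [-3.33 -0.22  1.98] M [-0.129  0.586  0.034] w 0.144 q [  -1.9    5.7   91.5   -0.    82.8 -110.3]
```

```bash
python3 -m handwheel '[[0.001,0.0003,0,0,0,0,1],[0,0,0,0,0,0,1]]' | egrep 'pos|force'; python3 -m handwheel '[[0,0,0.0005,0,0,0,1],[0,0,0,0,0,0,1]]'|egrep 'pos|force'; python3 -c "
from h import *
st()"
```

```text
eef_pos: [0.5355, 0.0593, 0.181]
force: [-0.3, -0.1, 2.1]
eef_pos: [0.5356, 0.0594, 0.1809]
force: [-1.4, -0.5, 7.5]
t 10.45 pos [0.5356 0.0594 0.1809] yang of tool y 108.41 z [ 1.e-03 -1.e-04 -1.e+00] F [-1.42 -0.53  7.49] M [-0.064  0.247  0.012] w 0.151 q [  -1.9    5.6   91.6   -0.    82.7 -110.3]
```

```bash
m='python3 -m handwheel'; p='import h;h.st()'
python3 -m handwheel '[[0,0,-0.0002,0,0,2,1],[0,0,0,0,0,2,1]]'|grep force; python3 -c "$p"
python3 -m handwheel '[[0,0,0,0,0,2,1],[0,0,0,0,0,2,1]]'|grep force; python3 -c "$p"
```

```text
force: [-1.3, 1.0, 5.0]
t 10.62 pos [0.5355 0.0594 0.1809] yang of tool y 104.33 z [ 8.e-04  0.e+00 -1.e+00] F [-1.32  1.02  5.04] M [0.148 0.223 0.005] w 0.144 q [  -1.9    5.6   91.6    0.    82.8 -106.2]
force: [-1.3, 0.6, 5.5]
t 10.78 pos [0.5355 0.0595 0.1809] yang of tool y 100.32 z [ 7.e-04  2.e-04 -1.e+00] F [-1.29  0.56  5.52] M [0.227 0.183 0.006] w 0.146 q [  -1.9    5.6   91.6    0.    82.8 -102.2]
```

```bash
p='import h;h.st()'
python3 -m handwheel '[[0,0,0,0,0,2,1],[0,0,0,0,0,2,1]]'|grep force; python3 -c "$p"
python3 -m handwheel '[[0,0,0,0,0,2,1],[0,0,0,0,0,2,1]]'|grep force; python3 -c "$p"
```

```text
force: [-0.0, 2.3, 5.6]
t 10.95 pos [0.5355 0.0596 0.1809] yang of tool y 96.32 z [ 7.e-04  3.e-04 -1.e+00] F [-0.05  2.28  5.61] M [0.361 0.171 0.047] w 0.149 q [ -1.9   5.6  91.6   0.   82.8 -98.2]
force: [-1.5, 2.2, 5.0]
t 11.12 pos [0.5355 0.0596 0.1809] yang of tool y 92.32 z [ 7.e-04  4.e-04 -1.e+00] F [-1.49  2.17  5.04] M [ 0.328  0.142 -0.017] w 0.147 q [ -1.9   5.6  91.6   0.   82.8 -94.2]
```

```bash
p='import h;h.st()'
python3 -m handwheel '[[0,0,0,0,0,2,1],[0,0,0,0,0,2,1]]'|grep force; python3 -c "$p"
python3 -m handwheel '[[0,0,0,0,0,2,1],[0,0,0,0,0,2,1]]'|grep force; python3 -c "$p"
python3 -m handwheel '[[0,0,0,0,0,2,1],[0,0,0,0,0,2,1]]'|grep force; python3 -c "$p"
```

```text
force: [-1.5, 2.9, 4.8]
t 11.28 pos [0.5355 0.0596 0.1809] yang of tool y 88.32 z [ 8.e-04  4.e-04 -1.e+00] F [-1.47  2.94  4.79] M [0.403 0.096 0.049] w 0.145 q [ -1.9   5.6  91.6   0.   82.8 -90.2]
force: [-0.6, 2.9, 5.2]
t 11.45 pos [0.5355 0.0596 0.1809] yang of tool y 84.32 z [ 9.e-04  4.e-04 -1.e+00] F [-0.63  2.93  5.23] M [0.4   0.026 0.02 ] w 0.151 q [ -1.9   5.6  91.6   0.   82.8 -86.2]
force: [-0.8, 1.5, 5.3]
t 11.62 pos [0.5356 0.0596 0.1809] yang of tool y 80.32 z [ 1.e-03  4.e-04 -1.e+00] F [-0.81  1.48  5.29] M [0.497 0.053 0.058] w 0.148 q [ -1.9   5.6  91.6   0.   82.7 -82.2]
```

```bash
p='import h;h.st()'
python3 -m handwheel '[[0,0,0,0,0,2,1],[0,0,0,0,0,2,1]]'|grep force; python3 -c "$p"
python3 -m handwheel '[[0,0,0,0,0,2,1],[0,0,0,0,0,2,1]]'|grep force; python3 -c "$p"
```

```text
force: [-0.1, 2.3, 4.9]
t 11.78 pos [0.5356 0.0596 0.1809] yang of tool y 76.32 z [ 1.e-03  4.e-04 -1.e+00] F [-0.09  2.3   4.87] M [ 0.457 -0.069  0.015] w 0.152 q [ -1.9   5.6  91.6   0.   82.7 -78.2]
force: [0.2, 2.7, 4.3]
t 11.95 pos [0.5356 0.0596 0.1809] yang of tool y 72.32 z [ 1.1e-03  4.0e-04 -1.0e+00] F [0.24 2.65 4.26] M [ 0.521 -0.054  0.046] w 0.148 q [ -1.9   5.6  91.6   0.   82.7 -74.2]
```

```bash
p='import h;h.st()'
python3 -m handwheel '[[0.0002,0.0007,0,0,0,2,1],[0,0,0,0,0,2,1]]'|grep force; python3 -c "$p"
python3 -m handwheel '[[0,0,0,0,0,2,1],[0,0,0,0,0,2,1]]'|grep force; python3 -c "$p"
```

```text
force: [0.3, -0.4, 4.3]
t 12.12 pos [0.5356 0.0601 0.1809] yang of tool y 68.32 z [ 1.1e-03 -1.0e-04 -1.0e+00] F [ 0.27 -0.42  4.34] M [ 0.019 -0.107  0.013] w 0.152 q [ -1.8   5.6  91.6  -0.   82.7 -70.1]
force: [0.1, 0.7, 4.9]
t 12.28 pos [0.5357 0.0602 0.1809] yang of tool y 64.32 z [ 0.0011  0.     -1.    ] F [0.08 0.7  4.95] M [ 0.143 -0.107 -0.014] w 0.146 q [ -1.8   5.6  91.6   0.   82.7 -66.1]
```

```bash
p='import h;h.st()'
python3 -m handwheel '[[0,0,0,0,0,2,1],[0,0,0,0,0,2,1]]'|grep force; python3 -c "$p"
python3 -m handwheel '[[0,0,0,0,0,2,1],[0,0,0,0,0,2,1]]'|grep force; python3 -c "$p"
```

```text
force: [1.2, 0.6, 3.5]
t 12.45 pos [0.5357 0.0602 0.1809] yang of tool y 60.32 z [ 1.2e-03  1.0e-04 -1.0e+00] F [1.22 0.61 3.47] M [ 0.198 -0.118  0.03 ] w 0.152 q [ -1.8   5.6  91.6   0.   82.7 -62.1]
force: [-0.0, 0.7, 3.8]
t 12.62 pos [0.5357 0.0602 0.1809] yang of tool y 56.32 z [ 1.1e-03  1.0e-04 -1.0e+00] F [-0.04  0.68  3.78] M [ 0.099 -0.111 -0.025] w 0.144 q [ -1.8   5.6  91.6   0.   82.7 -58.1]
```

```bash
p='import h;h.st()'
python3 -m handwheel '[[0,0,0,0,0,2,1],[0,0,0,0,0,2,1]]'|grep force; python3 -c "$p"
python3 -m handwheel '[[0,0,0,0,0,2,1]]'|grep force; python3 -c "$p"
python3 -m handwheel '[[0,0,0,0,0,2,1]]'|grep force; python3 -c "$p"
```

```text
force: [-0.7, -0.9, 3.4]
t 12.78 pos [0.5356 0.0601 0.1808] yang of tool y 52.32 z [ 9.e-04 -0.e+00 -1.e+00] F [-0.67 -0.87  3.43] M [ 0.068 -0.089  0.043] w 0.148 q [ -1.8   5.6  91.6   0.   82.7 -54.1]
force: [1.2, -1.0, 4.3]
t 12.87 pos [0.5356 0.0601 0.1808] yang of tool y 50.31 z [ 9.e-04  0.e+00 -1.e+00] F [ 1.23 -1.    4.27] M [-0.    -0.06   0.058] w 0.151 q [ -1.8   5.6  91.6   0.   82.7 -52.1]
force: [-0.1, -0.5, 1.5]
t 12.95 pos [0.5356 0.0601 0.1808] yang of tool y 48.31 z [ 7.e-04 -1.e-04 -1.e+00] F [-0.07 -0.51  1.5 ] M [-0.072 -0.012  0.05 ] w 0.15 q [ -1.8   5.6  91.6  -0.   82.7 -50.1]
```

```bash
p='import h;h.st()'
python3 -m handwheel '[[0,0,0,0,0,2,1]]'|grep force; python3 -c "$p"
python3 -m handwheel '[[0,0,0,0,0,2,1]]'|grep force; python3 -c "$p"
```

```text
force: [1.2, -2.0, 1.4]
t 13.03 pos [0.5355 0.06   0.1807] yang of tool y 46.31 z [ 6.e-04 -2.e-04 -1.e+00] F [ 1.17 -2.02  1.39] M [-0.193  0.013 -0.003] w 0.15 q [ -1.8   5.6  91.6  -0.   82.7 -48.1]
force: [-0.3, -0.3, -0.1]
t 13.12 pos [0.5355 0.06   0.1806] yang of tool y 44.31 z [ 3.e-04 -2.e-04 -1.e+00] F [-0.34 -0.29 -0.12] M [-0.034 -0.058 -0.055] w 0.151 q [ -1.8   5.6  91.6  -0.   82.7 -46.1]
```

```bash
p='import h;h.st()'
python3 -m handwheel '[[0,0,0.0006,0,0,0,1],[0,0,0,0,0,0,1]]'|grep force; python3 -c "$p"
python3 -m handwheel '[[0,0,0.0006,0,0,0,1],[0,0,0,0,0,0,1]]'|grep force; python3 -c "$p"
```

```text
force: [0.8, 1.5, -2.2]
t 13.28 pos [0.5353 0.0602 0.1796] yang of tool y 44.47 z [-2.e-04  1.e-04 -1.e+00] F [ 0.79  1.55 -2.22] M [ 0.21  -0.048  0.04 ] w 0.15 q [ -1.8   5.6  91.7   0.   82.7 -46.3]
force: [0.6, 0.4, -1.4]
t 13.45 pos [0.5352 0.0601 0.179 ] yang of tool y 44.47 z [-4.e-04  0.e+00 -1.e+00] F [ 0.62  0.41 -1.4 ] M [ 0.168 -0.087 -0.04 ] w 0.149 q [ -1.8   5.7  91.8   0.   82.6 -46.3]
```

```bash
p='import h;h.st()'
python3 -m handwheel '[[0,0,0.001,0,0,0,1],[0,0,0.001,0,0,0,1],[0,0,0,0,0,0,1]]'|grep force; python3 -c "$p"
python3 -m handwheel '[[0,0,0.001,0,0,0,1],[0,0,0.001,0,0,0,1],[0,0,0,0,0,0,1]]'|grep force; python3 -c "$p"
```

```text
force: [-0.3, 0.8, -1.7]
t 13.7 pos [0.5352 0.0601 0.177 ] yang of tool y 44.43 z [-4.e-04 -1.e-04 -1.e+00] F [-0.32  0.84 -1.67] M [ 0.181 -0.08  -0.052] w 0.148 q [ -1.8   5.7  91.9  -0.   82.4 -46.2]
force: [0.5, 1.3, -2.1]
t 13.95 pos [0.5353 0.0601 0.1751] yang of tool y 44.41 z [-3.e-04 -1.e-04 -1.e+00] F [ 0.5   1.31 -2.08] M [ 0.204 -0.107 -0.003] w 0.148 q [ -1.8   5.8  92.1  -0.   82.1 -46.2]
```

```bash
p='import h;h.st()'
python3 -m handwheel '[[0,0,0.001,0,0,0,1],[0,0,0.001,0,0,0,1],[0,0,0,0,0,0,1]]'|grep force; python3 -c "$p"
```

```text
force: [-0.2, 0.0, 0.4]
t 14.2 pos [0.5354 0.0601 0.1732] yang of tool y 44.41 z [ 0.e+00 -1.e-04 -1.e+00] F [-0.19  0.01  0.37] M [ 0.145 -0.022 -0.007] w 0.151 q [ -1.8   5.8  92.2  -0.   81.9 -46.2]
```

```bash
p='import h;h.st()'
python3 -m handwheel '[[0,0,0.001,0,0,0,1],[0,0,0.001,0,0,0,1],[0,0,0,0,0,0,1]]'|grep force; python3 -c "$p"
python3 -m handwheel '[[0,0,0.001,0,0,0,1],[0,0,0.0006,0,0,0,1],[0,0,0,0,0,0,1]]'|grep force; python3 -c "$p"
```

```text
force: [-1.3, 1.1, 5.5]
t 14.45 pos [0.5354 0.06   0.1714] yang of tool y 44.41 z [ 3.e-04 -1.e-04 -1.e+00] F [-1.29  1.08  5.52] M [ 0.072  0.165 -0.006] w 0.146 q [ -1.8   5.9  92.4  -0.   81.7 -46.2]
force: [-1.5, -0.1, 6.8]
t 14.7 pos [0.5354 0.06   0.1701] yang of tool y 44.41 z [ 5.e-04 -2.e-04 -1.e+00] F [-1.51 -0.11  6.78] M [0.05  0.386 0.047] w 0.15 q [ -1.8   5.9  92.5  -0.   81.5 -46.2]
```

```bash
p='import h;h.st()'
python3 -m handwheel '[[0,0,0.0005,0,0,0,1],[0,0,0.0003,0,0,0,1],[0,0,0,0,0,0,1]]'|grep force; python3 -c "$p"
python3 -m handwheel '[[0,0,0.0003,0,0,0,1],[0,0,0,0,0,0,1]]'|grep force; python3 -c "$p"
```

```text
force: [-2.2, 0.1, 8.3]
t 14.95 pos [0.5355 0.06   0.1695] yang of tool y 44.41 z [ 7.e-04 -2.e-04 -1.e+00] F [-2.16  0.12  8.31] M [ 0.063  0.48  -0.056] w 0.148 q [ -1.8   6.   92.6  -0.   81.4 -46.2]
force: [-3.0, 0.7, 10.3]
t 15.12 pos [0.5355 0.06   0.1692] yang of tool y 44.41 z [ 7.e-04 -2.e-04 -1.e+00] F [-3.04  0.71 10.29] M [ 0.107  0.444 -0.067] w 0.151 q [ -1.8   6.   92.6  -0.   81.4 -46.2]
```

```bash
p='import h;h.st()'
python3 -m handwheel '[[0,0,0.0002,0,0,2,1],[0,0,0,0,0,2,1]]'|grep force; python3 -c "$p"
python3 -m handwheel '[[0,0,0,0,0,2,1],[0,0,0,0,0,2,1]]'|grep force; python3 -c "$p"
```

```text
force: [-0.3, 0.4, 9.0]
t 15.28 pos [0.5357 0.0601 0.1692] yang of tool y 40.33 z [ 1.5e-03 -2.0e-04 -1.0e+00] F [-0.32  0.43  8.99] M [0.081 0.024 0.099] w 0.15 q [ -1.8   6.   92.6  -0.   81.4 -42.1]
force: [0.0, 0.4, 9.0]
t 15.45 pos [0.5358 0.0601 0.1692] yang of tool y 36.32 z [ 1.7e-03 -1.0e-04 -1.0e+00] F [0.01 0.43 9.04] M [ 0.146 -0.066  0.095] w 0.149 q [ -1.8   6.   92.6  -0.   81.4 -38.1]
```

```bash
p='import h;h.st()'
python3 -m handwheel '[[0,0,0,0,0,2,1],[0,0,0,0,0,2,1]]'|grep force; python3 -c "$p"
python3 -m handwheel '[[0,0,0,0,0,2,1],[0,0,0,0,0,2,1]]'|grep force; python3 -c "$p"
```

```text
force: [0.6, 1.9, 8.8]
t 15.62 pos [0.5359 0.0601 0.1693] yang of tool y 32.32 z [ 1.8e-03 -1.0e-04 -1.0e+00] F [0.61 1.88 8.75] M [ 0.131 -0.122  0.151] w 0.151 q [ -1.8   6.   92.6  -0.   81.4 -34.1]
force: [0.1, 0.2, 9.1]
t 15.78 pos [0.5359 0.06   0.1692] yang of tool y 28.32 z [ 1.9e-03 -2.0e-04 -1.0e+00] F [0.11 0.18 9.09] M [ 0.074 -0.11   0.036] w 0.148 q [ -1.8   6.   92.6  -0.   81.4 -30.1]
```

```bash
p='import h;h.st()'
python3 -m handwheel '[[0,0,0.0003,0,0,2,1],[0,0,0,0,0,2,1]]'|grep force; python3 -c "$p"
python3 -m handwheel '[[0,0,0,0,0,2,1],[0,0,0,0,0,2,1]]'|grep force; python3 -c "$p"
```

```text
force: [0.8, 0.9, 9.7]
t 15.95 pos [0.5359 0.06   0.169 ] yang of tool y 24.32 z [ 2.e-03 -2.e-04 -1.e+00] F [0.77 0.92 9.72] M [ 0.01  -0.106  0.085] w 0.148 q [ -1.8   6.   92.6  -0.   81.3 -26.1]
force: [0.5, 0.2, 10.0]
t 16.12 pos [0.5359 0.06   0.169 ] yang of tool y 20.32 z [ 2.e-03 -2.e-04 -1.e+00] F [ 0.51  0.19 10.04] M [ 0.101 -0.119  0.083] w 0.151 q [ -1.8   6.   92.6  -0.   81.3 -22.1]
```

```bash
p='import h;h.st()'
python3 -m handwheel '[[0,0,0,0,0,2,1],[0,0,0,0,0,2,1]]'|grep force; python3 -c "$p"
python3 -m handwheel '[[0,0,0,0,0,2,1],[0,0,0,0,0,2,1]]'|grep force; python3 -c "$p"
python3 -m handwheel '[[0,0,0,0,0,2,1],[0,0,0,0,0,2,1]]'|grep force; python3 -c "$p"
```

```text
force: [0.2, 0.6, 9.5]
t 16.28 pos [0.5359 0.06   0.169 ] yang of tool y 16.32 z [ 2.e-03 -2.e-04 -1.e+00] F [0.16 0.58 9.5 ] M [-0.017 -0.121  0.124] w 0.148 q [ -1.8   6.   92.6  -0.   81.3 -18.1]
force: [1.1, -0.1, 9.4]
t 16.45 pos [0.5359 0.06   0.169 ] yang of tool y 12.32 z [ 2.e-03 -3.e-04 -1.e+00] F [ 1.12 -0.1   9.38] M [-0.069 -0.022  0.134] w 0.148 q [ -1.8   6.   92.6  -0.   81.3 -14.1]
force: [0.1, -0.1, 10.0]
t 16.62 pos [0.5359 0.06   0.169 ] yang of tool y 8.32 z [ 2.e-03 -4.e-04 -1.e+00] F [ 0.06 -0.08 10.  ] M [-0.087 -0.036  0.117] w 0.145 q [ -1.8   6.   92.6  -0.   81.3 -10.1]
```

```bash
p='import h;h.st()'
python3 -m handwheel '[[0,0,0,0,0,2,1],[0,0,0,0,0,2,1]]'|grep force; python3 -c "$p"
python3 -m handwheel '[[0,0,0,0,0,2,1],[0,0,0,0,0,2,1]]'|grep force; python3 -c "$p"
python3 -m handwheel '[[0,0,0,0,0,2,1],[0,0,0,0,0,2,1]]'|grep force; python3 -c "$p"
```

```text
force: [0.9, -0.5, 10.0]
t 16.78 pos [0.5359 0.0599 0.169 ] yang of tool y 4.31 z [ 2.e-03 -4.e-04 -1.e+00] F [ 0.89 -0.54  9.96] M [-0.071 -0.15   0.11 ] w 0.144 q [-1.8  6.  92.6 -0.  81.3 -6.1]
force: [-0.1, -0.3, 10.6]
t 16.95 pos [0.5359 0.06   0.169 ] yang of tool y 0.32 z [ 1.9e-03 -3.0e-04 -1.0e+00] F [-0.09 -0.3  10.61] M [-0.061 -0.009  0.105] w 0.148 q [-1.8  6.  92.6 -0.  81.3 -2.1]
force: [0.2, -0.1, 9.5]
t 17.12 pos [0.5359 0.06   0.169 ] yang of tool y -3.68 z [ 1.9e-03 -3.0e-04 -1.0e+00] F [ 0.22 -0.08  9.52] M [ 0.03  -0.064  0.115] w 0.15 q [-1.8  6.  92.6 -0.  81.3  1.9]
```

```bash
p='import h;h.st()'
python3 -m handwheel '[[0,0,0,0,0,2,1]]'|grep force; python3 -c "$p"
python3 -m handwheel '[[0,0,0,0,0,2,1]]'|grep force; python3 -c "$p"
python3 -m handwheel '[[0,0,0,0,0,2,1]]'|grep force; python3 -c "$p"
```

```text
force: [0.6, 0.2, 9.7]
t 17.2 pos [0.5359 0.06   0.169 ] yang of tool y -5.68 z [ 1.9e-03 -3.0e-04 -1.0e+00] F [0.62 0.2  9.66] M [ 0.016 -0.039  0.096] w 0.149 q [-1.8  6.  92.6 -0.  81.3  3.9]
force: [0.2, -0.3, 10.2]
t 17.28 pos [0.5359 0.06   0.169 ] yang of tool y -7.68 z [ 1.9e-03 -3.0e-04 -1.0e+00] F [ 0.17 -0.26 10.24] M [-0.029 -0.08   0.132] w 0.149 q [-1.8  6.  92.6 -0.  81.3  5.9]
force: [1.0, 0.1, 9.9]
t 17.37 pos [0.5359 0.06   0.169 ] yang of tool y -9.68 z [ 2.e-03 -4.e-04 -1.e+00] F [1.05 0.07 9.9 ] M [-0.012 -0.161  0.092] w 0.15 q [-1.8  6.  92.6 -0.  81.3  7.9]
```

```bash
p='import h;h.st()'
python3 -m handwheel '[[0,0,0,0,0,2,1]]'|grep force; python3 -c "$p"
python3 -m handwheel '[[0,0,0,0,0,2,1]]'|grep force; python3 -c "$p"
python3 -m handwheel '[[0,0,0,0,0,2,1]]'|grep force; python3 -c "$p"
```

```text
force: [1.9, -0.7, 9.4]
t 17.45 pos [0.536 0.06  0.169] yang of tool y -11.68 z [ 2.1e-03 -3.0e-04 -1.0e+00] F [ 1.9  -0.73  9.39] M [-0.143 -0.351  0.174] w 0.149 q [-1.8  6.  92.6 -0.  81.3  9.9]
force: [1.2, -0.1, 9.3]
t 17.53 pos [0.536  0.0599 0.169 ] yang of tool y -13.68 z [ 2.3e-03 -4.0e-04 -1.0e+00] F [ 1.18 -0.13  9.31] M [-0.091 -0.38   0.24 ] w 0.146 q [-1.8  6.  92.6 -0.  81.3 11.9]
force: [2.5, -0.4, 8.8]
t 17.62 pos [0.5361 0.0599 0.169 ] yang of tool y -15.68 z [ 2.3e-03 -4.0e-04 -1.0e+00] F [ 2.48 -0.41  8.83] M [-0.102 -0.411  0.252] w 0.149 q [-1.8  6.  92.6 -0.  81.3 13.9]
```

```bash
p='import h;h.st()'
python3 -m handwheel '[[0,0,0,0,0,2,1]]'|grep force; python3 -c "$p"
python3 -m handwheel '[[0,0,0,0,0,2,1]]'|grep force; python3 -c "$p"
```

```text
force: [1.6, -1.1, 8.9]
t 17.7 pos [0.5361 0.0599 0.1691] yang of tool y -17.68 z [ 2.4e-03 -5.0e-04 -1.0e+00] F [ 1.62 -1.13  8.91] M [-0.159 -0.306  0.181] w 0.149 q [-1.8  6.  92.6 -0.  81.3 15.9]
force: [2.3, -0.7, 9.7]
t 17.78 pos [0.5361 0.0599 0.1691] yang of tool y -19.68 z [ 2.4e-03 -4.0e-04 -1.0e+00] F [ 2.33 -0.69  9.7 ] M [-0.172 -0.515  0.157] w 0.147 q [-1.8  6.  92.6 -0.  81.3 17.9]
```

```bash
p='import h;h.st()'
python3 -m handwheel '[[0,0,0,0,0,2,1]]'|grep force; python3 -c "$p"
python3 -m handwheel '[[0,0,0,0,0,2,1]]'|grep force; python3 -c "$p"
python3 -m handwheel '[[0,0,0,0,0,2,1]]'|grep force; python3 -c "$p"
```

```text
force: [2.5, -1.1, 9.0]
t 17.87 pos [0.5361 0.0599 0.1691] yang of tool y -21.68 z [ 2.6e-03 -5.0e-04 -1.0e+00] F [ 2.51 -1.12  8.98] M [-0.209 -0.593  0.322] w 0.15 q [-1.8  6.  92.6 -0.  81.3 19.9]
force: [0.5, -0.8, 9.4]
t 17.95 pos [0.5361 0.0599 0.1691] yang of tool y -23.69 z [ 2.4e-03 -4.0e-04 -1.0e+00] F [ 0.54 -0.81  9.37] M [-0.086 -0.202  0.108] w 0.152 q [-1.8  6.  92.6 -0.  81.3 21.9]
force: [0.6, -0.1, 9.6]
t 18.03 pos [0.5359 0.0599 0.169 ] yang of tool y -25.68 z [ 2.1e-03 -4.0e-04 -1.0e+00] F [ 0.57 -0.1   9.64] M [-0.06  -0.104  0.097] w 0.149 q [-1.8  6.  92.6 -0.  81.3 23.9]
```

```bash
p='import h;h.st()'
python3 -m handwheel '[[0,0,0,0,0,2,1]]'|grep force; python3 -c "$p"
python3 -m handwheel '[[0,0,0,0,0,2,1]]'|grep force; python3 -c "$p"
python3 -m handwheel '[[0,0,0,0,0,2,1]]'|grep force; python3 -c "$p"
```

```text
force: [1.7, 0.7, 9.9]
t 18.12 pos [0.536 0.06  0.169] yang of tool y -27.68 z [ 2.1e-03 -3.0e-04 -1.0e+00] F [1.69 0.68 9.91] M [-0.045 -0.188  0.103] w 0.149 q [-1.8  6.  92.6 -0.  81.3 25.9]
force: [1.7, -0.3, 10.8]
t 18.2 pos [0.536 0.06  0.169] yang of tool y -29.68 z [ 2.2e-03 -4.0e-04 -1.0e+00] F [ 1.65 -0.31 10.75] M [-0.043 -0.418  0.077] w 0.145 q [-1.8  6.  92.6 -0.  81.3 27.9]
force: [4.0, -1.4, 8.8]
t 18.28 pos [0.5361 0.0599 0.1691] yang of tool y -31.68 z [ 2.6e-03 -4.0e-04 -1.0e+00] F [ 3.99 -1.41  8.76] M [-0.122 -0.662  0.129] w 0.152 q [-1.8  6.  92.6 -0.  81.3 29.9]
```

```bash
p='import h;h.st()'
python3 -m handwheel '[[0,0,0,0,0,2,1]]'|grep force; python3 -c "$p"
python3 -m handwheel '[[0,0,0,0,0,2,1]]'|grep force; python3 -c "$p"
python3 -m handwheel '[[0,0,0,0,0,2,1]]'|grep force; python3 -c "$p"
```

```text
force: [3.5, -0.4, 8.4]
t 18.37 pos [0.5362 0.0599 0.1691] yang of tool y -33.68 z [ 2.9e-03 -4.0e-04 -1.0e+00] F [ 3.51 -0.43  8.42] M [-0.117 -0.749  0.245] w 0.151 q [-1.8  6.  92.6 -0.  81.3 31.9]
force: [4.2, -1.0, 8.3]
t 18.45 pos [0.5363 0.0599 0.1691] yang of tool y -35.68 z [ 3.e-03 -5.e-04 -1.e+00] F [ 4.22 -0.97  8.32] M [-0.154 -0.653  0.21 ] w 0.149 q [-1.8  6.  92.6 -0.  81.3 33.9]
force: [4.3, -1.4, 8.0]
t 18.53 pos [0.5363 0.0599 0.1691] yang of tool y -37.68 z [ 3.1e-03 -5.0e-04 -1.0e+00] F [ 4.33 -1.39  7.99] M [-0.182 -0.888  0.261] w 0.149 q [-1.8  6.  92.6 -0.  81.3 35.9]
```

```bash
p='import h;h.st()'
python3 -m handwheel '[[0,0,0,0,0,2,1]]'|grep force; python3 -c "$p"
python3 -m handwheel '[[0,0,0,0,0,2,1]]'|grep force; python3 -c "$p"
python3 -m handwheel '[[0,0,0,0,0,2,1]]'|grep force; python3 -c "$p"
```

```text
force: [3.3, 0.7, 9.1]
t 18.62 pos [0.5363 0.0598 0.1691] yang of tool y -39.68 z [ 3.e-03 -5.e-04 -1.e+00] F [3.31 0.69 9.12] M [-0.138 -0.581  0.145] w 0.143 q [-1.8  6.  92.6 -0.  81.3 37.9]
force: [2.1, -0.3, 9.6]
t 18.7 pos [0.5361 0.0599 0.1691] yang of tool y -41.68 z [ 2.5e-03 -5.0e-04 -1.0e+00] F [ 2.09 -0.26  9.6 ] M [-0.136 -0.249  0.175] w 0.15 q [-1.8  6.  92.6 -0.  81.3 39.9]
force: [2.7, -0.6, 9.3]
t 18.78 pos [0.5361 0.0599 0.1691] yang of tool y -43.68 z [ 2.6e-03 -4.0e-04 -1.0e+00] F [ 2.68 -0.59  9.32] M [-0.16  -0.518  0.211] w 0.151 q [-1.8  6.  92.6 -0.  81.3 41.9]
```

```bash
p='import h;h.st()'
python3 -m handwheel '[[0,0,0,0,0,1.5,1]]'|grep force; python3 -c "$p"
python3 -m handwheel '[[0,0,0,0,0,1.5,1]]'|grep force; python3 -c "$p"
python3 -m handwheel '[[0,0,0,0,0,1.5,1]]'|grep force; python3 -c "$p"
python3 -m handwheel '[[0,0,0,0,0,1.5,1]]'|grep force; python3 -c "$p"
```

```text
force: [2.8, 0.6, 9.9]
t 18.87 pos [0.5362 0.0599 0.1691] yang of tool y -45.19 z [ 2.7e-03 -5.0e-04 -1.0e+00] F [2.84 0.55 9.94] M [-0.086 -0.491  0.147] w 0.147 q [-1.8  6.  92.6 -0.  81.3 43.4]
force: [0.6, -0.8, 9.7]
t 18.95 pos [0.5361 0.0599 0.1691] yang of tool y -46.66 z [ 2.5e-03 -4.0e-04 -1.0e+00] F [ 0.56 -0.81  9.66] M [-0.112 -0.153  0.089] w 0.146 q [-1.8  6.  92.6 -0.  81.3 44.9]
force: [1.4, -1.3, 9.6]
t 19.03 pos [0.536  0.0599 0.169 ] yang of tool y -48.16 z [ 2.2e-03 -4.0e-04 -1.0e+00] F [ 1.42 -1.29  9.62] M [-0.071 -0.304  0.14 ] w 0.149 q [-1.8  6.  92.6 -0.  81.3 46.4]
force: [2.8, 0.3, 9.4]
t 19.12 pos [0.5361 0.06   0.1691] yang of tool y -49.66 z [ 2.5e-03 -4.0e-04 -1.0e+00] F [2.8  0.34 9.43] M [-0.117 -0.437  0.129] w 0.155 q [-1.8  6.  92.6 -0.  81.3 47.9]
```

```bash
p='import h;h.st()'
python3 -m handwheel '[[0,0,0,0,0,1.5,1]]'|grep force; python3 -c "$p"
python3 -m handwheel '[[0,0,0,0,0,1.5,1]]'|grep force; python3 -c "$p"
python3 -m handwheel '[[0,0,0,0,0,1.5,1]]'|grep force; python3 -c "$p"
```

```text
force: [2.8, -0.7, 8.8]
t 19.2 pos [0.5362 0.0599 0.1691] yang of tool y -51.16 z [ 2.7e-03 -4.0e-04 -1.0e+00] F [ 2.83 -0.69  8.78] M [-0.083 -0.676  0.196] w 0.153 q [-1.8  6.  92.6 -0.  81.3 49.4]
force: [5.0, -0.8, 8.4]
t 19.28 pos [0.5363 0.0599 0.1691] yang of tool y -52.66 z [ 2.9e-03 -4.0e-04 -1.0e+00] F [ 5.05 -0.76  8.44] M [-0.065 -0.905  0.232] w 0.146 q [-1.8  6.  92.6 -0.  81.3 50.9]
force: [5.1, 0.2, 8.3]
t 19.37 pos [0.5364 0.0599 0.1691] yang of tool y -54.16 z [ 3.2e-03 -4.0e-04 -1.0e+00] F [5.11 0.25 8.26] M [-0.147 -0.873  0.218] w 0.15 q [-1.8  6.  92.6 -0.  81.3 52.4]
```

```bash
python3 -c "
from h import *
s=st();c=bot.capture('wrist');T=wristT(s,c);cv2.imwrite('pics/w8.png',c['image'][:,:,::-1])
i=np.hstack([cv2.imread(f'pics/{n}.png')[215:385,245:400] for n in('w7','w8')]);cv2.imwrite('pics/w78.png',cv2.resize(i,None,fx=2.5,fy=2.5))
"
```

```text
t 19.37 pos [0.5364 0.0599 0.1691] yang of tool y -54.16 z [ 3.2e-03 -4.0e-04 -1.0e+00] F [5.11 0.25 8.26] M [-0.147 -0.873  0.218] w 0.15 q [-1.8  6.  92.6 -0.  81.3 52.4]
```

View pics/w78.png

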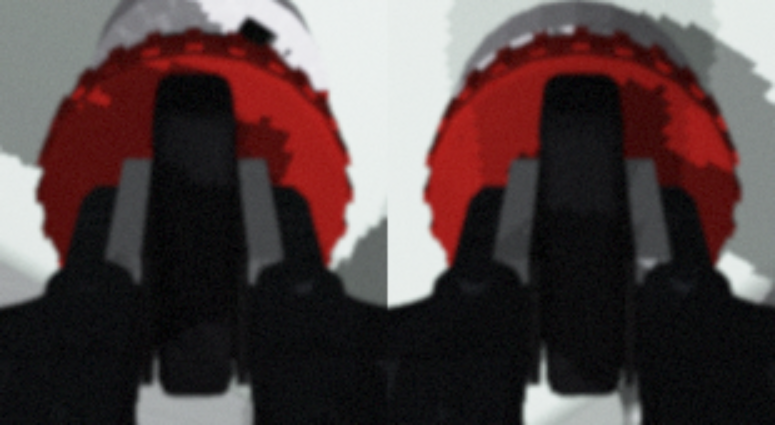

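View pics/w8.png

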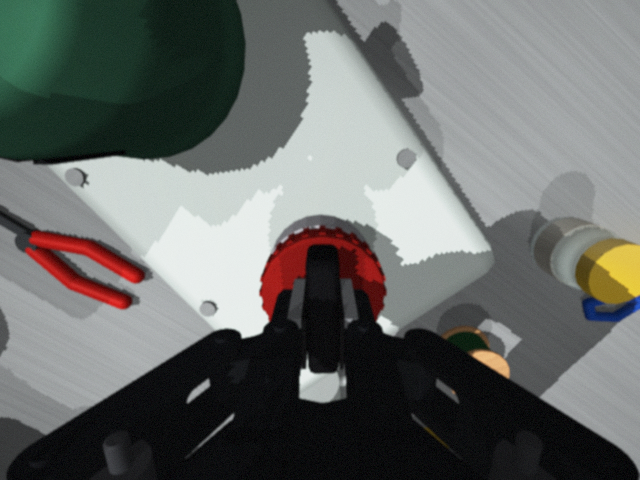

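```bash
p='import h;h.st()'
python3 -m handwheel '[[0,0,0,0,0,1.5,1]]'|grep force; python3 -c "$p"
python3 -m handwheel '[[0,0,0,0,0,1.5,1]]'|grep force; python3 -c "$p"
python3 -m handwheel '[[0,0,0,0,0,1.5,1]]'|grep force; python3 -c "$p"
python3 -m handwheel '[[0,0,0,0,0,1.5,1]]'|grep force; python3 -c "$p"
```

```text
force: [5.5, -0.7, 9.6]
t 19.5 pos [0.5364 0.0599 0.1692] yang of tool y -55.58 z [ 3.3e-03 -4.0e-04 -1.0e+00] F [ 5.51 -0.74  9.62] M [-0.13  -0.911  0.303] w 0.154 q [-1.8  6.  92.6 -0.  81.3 53.8]
force: [4.8, 0.3, 9.4]
t 19.58 pos [0.5364 0.0599 0.1692] yang of tool y -57.15 z [ 3.2e-03 -5.0e-04 -1.0e+00] F [4.8  0.35 9.43] M [-0.133 -0.81   0.14 ] w 0.146 q [-1.8  6.  92.6 -0.  81.3 55.4]
force: [4.5, -0.7, 8.7]
t 19.67 pos [0.5364 0.0599 0.1692] yang of tool y -58.66 z [ 3.3e-03 -5.0e-04 -1.0e+00] F [ 4.47 -0.72  8.74] M [-0.173 -0.874  0.198] w 0.149 q [-1.8  6.  92.6 -0.  81.3 56.9]
force: [5.6, -0.8, 9.3]
t 19.75 pos [0.5364 0.0598 0.1692] yang of tool y -60.16 z [ 3.3e-03 -6.0e-04 -1.0e+00] F [ 5.58 -0.81  9.28] M [-0.223 -0.976  0.283] w 0.151 q [-1.8  6.  92.6 -0.  81.3 58.4]
```

```bash
p='import h;h.st()'
python3 -m handwheel '[[0,0,0,0,0,1.5,1]]'|grep force; python3 -c "$p"
python3 -m handwheel '[[0,0,0,0,0,1.5,1]]'|grep force; python3 -c "$p"
python3 -m handwheel '[[0,0,0,0,0,1.5,1]]'|grep force; python3 -c "$p"
```

```text
force: [1.3, -0.3, 9.3]
t 19.83 pos [0.5364 0.0599 0.1692] yang of tool y -61.66 z [ 3.2e-03 -5.0e-04 -1.0e+00] F [ 1.27 -0.28  9.35] M [-0.104 -0.389  0.13 ] w 0.146 q [-1.8  6.  92.6 -0.  81.3 59.9]
force: [2.1, -0.8, 10.5]
t 19.92 pos [0.5361 0.0599 0.1691] yang of tool y -63.16 z [ 2.4e-03 -4.0e-04 -1.0e+00] F [ 2.1  -0.76 10.45] M [-0.136 -0.228  0.121] w 0.147 q [-1.8  6.  92.6 -0.  81.3 61.4]
force: [1.0, 0.1, 9.3]
t 20.0 pos [0.5361 0.0599 0.1691] yang of tool y -64.66 z [ 2.4e-03 -5.0e-04 -1.0e+00] F [1.02 0.14 9.28] M [-0.108 -0.321  0.122] w 0.148 q [-1.8  6.  92.6 -0.  81.3 62.9]
```

```bash
p='import h;h.st()'
python3 -m handwheel '[[0,0,-0.001,0,0,0,1],[0,0,-0.001,0,0,0,1],[0,0,0,0,0,0,1]]'|grep force; python3 -c "$p"
python3 -m handwheel '[[0,0,-0.0005,0,0,0,1],[0,0,-0.0005,0,0,0,1],[0,0,0,0,0,0,1]]'|grep force; python3 -c "$p"
```

```text
force: [2.0, -0.4, 5.7]
t 20.25 pos [0.5359 0.0599 0.1709] yang of tool y -64.59 z [ 1.8e-03 -3.0e-04 -1.0e+00] F [ 1.96 -0.44  5.65] M [-0.026 -0.25  -0.04 ] w 0.149 q [-1.8  5.9 92.4 -0.  81.5 62.8]
force: [3.6, -0.4, 5.0]
t 20.5 pos [0.5358 0.06   0.1716] yang of tool y -64.59 z [ 1.3e-03 -3.0e-04 -1.0e+00] F [ 3.63 -0.36  5.05] M [-0.05  -0.544  0.   ] w 0.15 q [-1.8  5.9 92.4 -0.  81.7 62.8]
```

```bash
p='import h;h.st()'
python3 -m handwheel '[[0,0,-0.0004,0,0,0,1],[0,0,0,0,0,0,1]]'|grep force; python3 -c "$p"
python3 -m handwheel '[[0,0,-0.0003,0,0,0,1],[0,0,0,0,0,0,1]]'|grep force; python3 -c "$p"
```

```text
force: [3.4, -0.1, 4.7]
t 20.67 pos [0.5356 0.06   0.1717] yang of tool y -64.59 z [ 7.e-04 -2.e-04 -1.e+00] F [ 3.4  -0.1   4.69] M [-0.082 -0.681  0.016] w 0.149 q [-1.8  5.9 92.4 -0.  81.7 62.8]
force: [2.5, -0.6, 3.8]
t 20.83 pos [0.5353 0.0601 0.1718] yang of tool y -64.59 z [-0.e+00 -1.e-04 -1.e+00] F [ 2.45 -0.56  3.75] M [-0.033 -0.403  0.017] w 0.15 q [-1.8  5.9 92.4 -0.  81.8 62.8]
```

```bash
p='import h;h.st()'
python3 -m handwheel '[[0,0,-0.0003,0,0,0,1],[0,0,0,0,0,0,1]]'|grep force; python3 -c "$p"
python3 -m handwheel '[[0,0,0,0,0,0,0.3],[0,0,0,0,0,0,0],[0,0,0,0,0,0,-0.3],[0,0,0,0,0,0,-0.3],[0,0,0,0,0,0,-0.3],[0,0,0,0,0,0,-0.3]]'|grep force; python3 -c "$p"
python3 -m handwheel '[[0,0,-0.005,0,0,0,-0.3],[0,0,-0.01,0,0,0,-0.3],[0,0,-0.02,0,0,0,-0.3],[0,0,-0.03,0,0,0,-0.3],[0,0,-0.03,0,0,0,-0.3],[0,0,-0.03,0,0,0,-0.3],[0,0,-0.03,0,0,0,-0.3],[0,0,0,0,0,0,-0.3]]'|grep force; python3 -c "$p"
python3 -c "
from h import *
c=bot.capture('wrist');cv2.imwrite('pics/w9.png',c['image'][:,:,::-1])
c=bot.capture('scene');cv2.imwrite('pics/s9.png',cv2.resize(c['image'][150:330,150:470,::-1],None,fx=2.5,fy=2.5))"
```

```text
force: [2.1, 0.2, 4.5]
t 21.0 pos [0.5352 0.0601 0.172 ] yang of tool y -64.59 z [-3.e-04 -1.e-04 -1.e+00] F [2.08 0.23 4.47] M [-0.05  -0.421  0.022] w 0.145 q [-1.8  5.9 92.3 -0.  81.8 62.8]
force: [0.1, -0.4, -0.0]
t 21.5 pos [0.5353 0.0601 0.172 ] yang of tool y -64.59 z [-3.e-04 -1.e-04 -1.e+00] F [ 0.06 -0.39 -0.03] M [ 0.006  0.017 -0.062] w 0.645 q [-1.8  5.9 92.3 -0.  81.8 62.8]
force: [0.4, 1.2, 1.0]
t 22.17 pos [0.5362 0.0601 0.3342] yang of tool y -64.58 z [ 8.4e-03 -4.0e-04 -1.0e+00] F [0.41 1.16 1.01] M [-0.068 -0.002  0.02 ] w 0.653 q [-1.8  3.3 76.5 -0.  99.7 62.8]
```

View pics/w9.png

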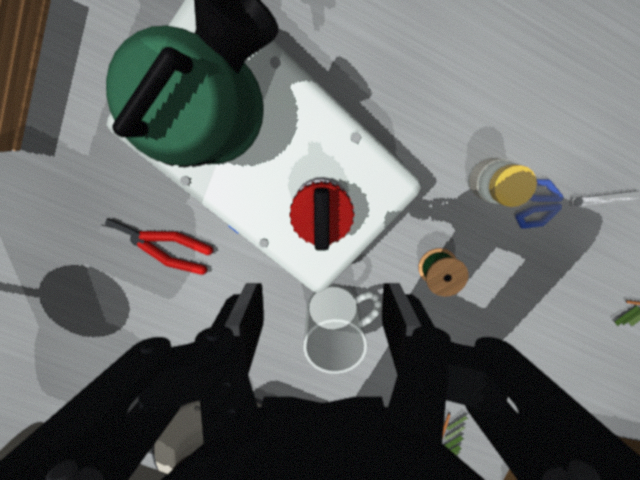

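View pics/s9.png

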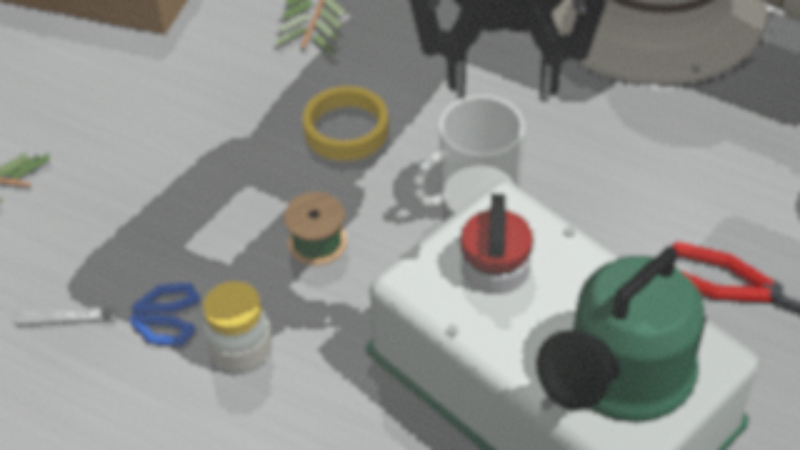

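The wrist picture shows the cap level on the neck at (322,215) with the gripper clear, and the other objects look undisturbed. I'm handing in.

```bash
python3 -c "
from h import *
st();print(bot.hand_in())"
```

```text
t 22.27 pos [0.5355 0.0601 0.3289] yang of tool y -64.59 z [ 2.7e-03 -2.0e-04 -1.0e+00] F [ 0.95 -1.41 -1.45] M [-0.08  -0.01   0.027] w 0.652 q [-1.8  3.4 77.  -0.  99.5 62.8]
the job is handed in; nothing more can be done
None
```

The humidifier is closed: the cap is locked on the filler neck and the gripper is clear. I handed the job in at 22.3 s; no verdict was given.

- **Seating:** I set the lugs on the flange and turned the cap clockwise under about 6 N. After about 64° both lugs dropped into the slots.
- **Pressing:** I pressed to about 16 mm foot depth, roughly 10–12 N between cap and neck, at or a little under the suggested 12–15 N. The lugs passed under the ribs without blocking. Contact force stayed far below 40 N in every reading.
- **Turning:** The stop came after about 54° (52° expected). I turned on until I counted three clicks, at about 12°, 30° and 51° past the stop.
- **Lock:** When I eased off, the cap rose to 13 mm depth and held there against a slight lift. After I let go, the pictures show it level on the neck with the other objects apparently where they were. I judged that by eye and did not measure it.

**Least certain check:** the torque signal was noisy. The first and third clicks were clear. The second was a weaker drop at about 30°, with another small drop about 5° later. The angle turned past the stop allows about three clicks (20° each), which is within the two to four asked for.

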